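# Sort four microtube boxes into two stacks

## Task

Stack the tube boxes for the day: on the middle of the blue plate cooler the green-lidded box with the yellow-lidded one squarely on top of it, and on the middle of the white freezer box the black-lidded box with the red-lidded one squarely on top of it. Keep the boxes upright throughout, so the tubes do not spill, and leave the two bottles and the timer alone.

Things in the scene. Friction and masses are not known exactly. Their poses are not given: they have to be found in the camera images.
- box_green: closed microtube storage box with a green lid and a frosted pale base, 84 (its x) x 58 (its y) x 34 mm high, about 0.12 kg; origin at the centre of the underside, z up; plain flat top and underside, nothing interlocks; grip it across its 58 mm width (along its y); starts flat on the worktop in a row with the others, its x roughly fore and aft
- box_yellow: closed microtube storage box with a yellow lid and a frosted pale base, 84 (its x) x 58 (its y) x 34 mm high, about 0.12 kg; origin at the centre of the underside, z up; plain flat top and underside, nothing interlocks; grip it across its 58 mm width (along its y); starts flat on the worktop in a row with the others, its x roughly fore and aft
- box_black: closed microtube storage box with a black lid and a frosted pale base, 84 (its x) x 58 (its y) x 34 mm high, about 0.12 kg; origin at the centre of the underside, z up; plain flat top and underside, nothing interlocks; grip it across its 58 mm width (along its y); starts flat on the worktop in a row with the others, its x roughly fore and aft
- box_red: closed microtube storage box with a red lid and a frosted pale base, 84 (its x) x 58 (its y) x 34 mm high, about 0.12 kg; origin at the centre of the underside, z up; plain flat top and underside, nothing interlocks; grip it across its 58 mm width (along its y); starts flat on the worktop in a row with the others, its x roughly fore and aft
- cooler: dark blue plastic plate cooler with a grid of small wells, 104 (its x) x 144 (its y) x 28 mm high, fixed to the worktop; origin at the centre of the underside, z up; flat top 28 mm above the origin; long side roughly fore and aft; at the left before the tall beige cyclers (x > 0.48, y > -0.13: keep clear) or at the right behind the boxes
- freezer_box: square white card freezer box with its grey lid on, 134 x 134 x 52 mm high, fixed to the worktop; origin at the centre of the underside, z up; flat top 52 mm above the origin; one pair of its sides is roughly fore and aft
- bottle_green_cap: bystander: small white bottle with a green cap, 36 mm across, 70 mm high; origin at the centre of its underside; leave it alone
- bottle_blue_band: bystander: white bottle with a blue band and a white cap, 52 mm across, 115 mm high; origin at the centre of its underside; leave it alone
- bench_timer: bystander: white bench timer, 66 x 66 x 18 mm; origin at the centre of its underside; leave it alone
Mind the look-alikes: they are no part of the job. There is more than one size of the box_green; the job needs the larger.

How it is judged:
By the outcome, as a careful person would: the job done as asked, in the order asked, and still so for the second after the job is handed in, with the robot touching nothing.
It also fails if it takes over 128 s, if anything falls off the work surface, if the arm or the gripper's body presses on something with over 40 N, if the wrist force passes 120 N, or if a joint passes its speed limit or range.

## Robot

A 6-joint arm with a two-finger parallel gripper is mounted at the origin on a cart in front of the work surface, level with it; the furniture and walls round the work are solid. World frame = base frame: x ahead of the robot, y to its left, z up, the work surface at z = 0. Lengths are in mm, angles in rad, forces in N, time in s.
With the tool pointing down it reaches from about 300 to 775 mm from the base axis. Payload 14.6 kg.
Tool frame: the origin (TCP) lies at the very end of the fingers, on their centre line; the grasp point (between the pads) lies 19 mm behind it; z points along the fingers, y is the line along which they close (so a half turn about z gives the same grasp; the last joint's range is limited). The gripper opens to 94 mm and grips with 3 to 60 N. Pads are 16 mm wide; open, the fingers measure 119 mm over their backs; the gripper's body (75 mm by 177 mm) begins 78 mm behind the grasp point.
Start: joints at [-1.313, 0.3, 1.521, -0, 1.321, -0.067], TCP at [175.508, -521.235, 205.446] pointing down, gripper open.
Joint ranges: [-3.03, 3.03], [-0.79, 2.21], [0.23, 2.52], [-1.04, 4.18], [0, 3.07], [-2.55, 2.55]. Speed limits (rad/s): [2.22, 2.22, 2.57, 3.14, 3.14, 3.14].

## Interface

Orientations are given as [roll, pitch, yaw] about the fixed x, y, z axes, in that order (R = Rz(yaw) Ry(pitch) Rx(roll)).
In Python, from cell import manip, eyes, ticket gives the robot as it stands. The module is installed in compiled form; this text tells all that it offers.
- The arm moves only by the tool arm_command, never from a script. Its argument "plan" is a list of rows, each a list of 5 numbers: the opening, from -1 (shut) to 1 (fully open), then the shift along the tool's x, y, z in m, then the turn about the tool's z in rad. In form: [[jaw, dx, dy, dz, roll], ...]. A call has 1 to 20 rows; each row shifts and turns the commanded pose from where the row before left it, along the tool's axes as they then stand; what a row does not reach is not made up. A row lasts 1/8 s, in which the tool goes at most 62.5 mm and 10.7 degrees, less where a joint would pass 70% of its speed; a pose out of reach is approached as far as the arm can. A call is refused whole if a number of a shift passes 0.0625 or a number of a turn 0.188, either way. A call with a gripper value outside its range is refused whole. The fingers move at their own pace and stop on an object; "newtons" is the grip in N (left out, the last holds). Time passes only in rows, so rows that do not move let the fingers close. It gives the time, the measured TCP pose, the force, the opening and the grip force at its end, in the units of the state.
- manip.read_state(): the state, without advancing time (a new reading comes with each control period).
- eyes.camera(name): name is "scene" or "top"; returns a dict with "img" (480x640x3 uint8, blue, green, red), "z_map" (480x640 float32, mm along the optical axis (not along the pixel's ray), 0 where there is no reading), "fx", "fy", "cx", "cy" (pixels), "dist" ([k1, k2, p1, p2, k3] as OpenCV has them; the pictures are not rectified), "eye" and "orientation" of the camera in the world. Camera axes: x right, y down, z forward; pixel columns grow to the right and rows downward; lengths in mm; the calibration is good to about 2 mm. A picture is of the moment at which its call begins.
- ticket.sign_off(): hands the job in; it is judged then, once.
The state is a dict: "clock": time; "joints": joint angles; "qd": joint speeds; "effort": joint torques, N m; "eef_pos": TCP position; "eef_rot": TCP orientation; "wrist_force": force on the tool from outside, world axes, zero at the start; "moment": the same for the moment, N m; "finger_gap": finger opening in mm; "finger_force": force on a finger pad.
Only numpy, scipy, OpenCV 4.12 (cv2) and the standard library are available. Lean on these libraries where they do the work, as an engineer would, in place of code of your own. Each camera call takes 0.05 s, during which the arm holds its last target. There are 200 camera calls.

## Working session

There is one attempt and no reset: what is moved stays moved. The work goes in short steps, Python scripts to look and compute and a tool call to move; the robot and the scene stay as the last step left them, time stands still between calls to the robot, and variables do not carry over. Pictures are saved under pics/ and viewed, at most 14 in all, crops included, and the job is handed in when it is done.

Besides the shell and the picture viewer there is one more tool, called after "Request:" by a JSON object that holds its "op" and its "data", one argument or row to a line. arm_command: Moves the arm, as the interface text tells. Its arguments: {"type":"object","properties":{"plan":{"type":"array"},"newtons":{"type":"number"}},"required":["plan"]}

```bash
mkdir -p pics; cat > h.py <<'E'
import numpy as np, cv2
from cell import manip, eyes, ticket
from scipy.spatial.transform import Rotation as R
def rot(o):
    o=np.array(o,float)
    if o.shape==(3,3): return o
    return R.from_euler('xyz',o).as_matrix() if o.size==3 else R.from_quat(o).as_matrix()
def cloud(c):
    v,u=np.mgrid[0:480,0:640]
    K=np.array([[c['fx'],0,c['cx']],[0,c['fy'],c['cy']],[0,0,1]])
    p=cv2.undistortPoints(np.stack([u,v],-1).reshape(-1,1,2).astype(np.float64),K,np.array(c['dist'],float)).reshape(480,640,2)
    z=c['z_map'].astype(float)
    P=np.dstack([p[...,0]*z,p[...,1]*z,z])
    W=P@rot(c['orientation']).T+np.array(c['eye'])
    W[z==0]=np.nan
    return W
E
python3 - <<'E'
from h import *
for n in('scene','top'):
    c=eyes.camera(n); cv2.imwrite(f'pics/{n}0.png',c['img']); print(n,c['eye'],c['orientation'],c['fx'])
    np.save(f'{n}0.npy',cloud(c))
print(manip.read_state())
E
```

```text
scene [-11.14798954 934.54049804 994.07521333] [-2.26732526 -0.01458786 -2.65752136] 528.739186968377
top [-458.27595874 -494.3342524  1676.69577652] [-2.56951284 -0.01198696 -1.17680939] 596.6972442382577
{'clock': 0.1, 'joints': array([-1.31256243e+00,  3.00407372e-01,  1.52152800e+00, -4.44564496e-06,
        1.32068608e+00, -6.65764803e-02]), 'qd': array([ 0.00051229, -0.00157486, -0.00312105, -0.00151642,  0.00078901,
       -0.00024847]), 'effort': array([ 2.20751237e-03, -5.32642043e+01, -3.53285193e+01,  7.09188008e-02,
        2.34881375e-02, -5.63643903e-05]), 'eef_pos': array([ 175.46893187, -521.009561  ,  204.94373505]), 'eef_rot': array([-3.14056585e+00, -6.41466440e-05,  3.24811446e-01]), 'wrist_force': array([ 0.24674371, -0.09322079, -0.27516554]), 'moment': array([ 0.02149854,  0.01056232, -0.0246886 ]), 'finger_force': 0.0, 'finger_gap': 93.54180366560112}
```

View pics/scene0.png

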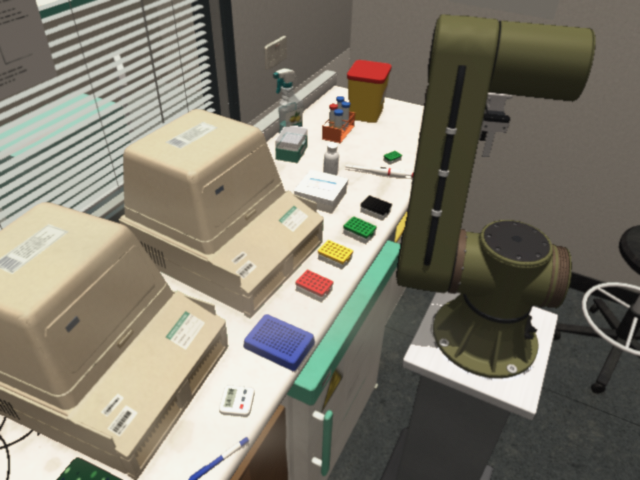

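View pics/top0.png

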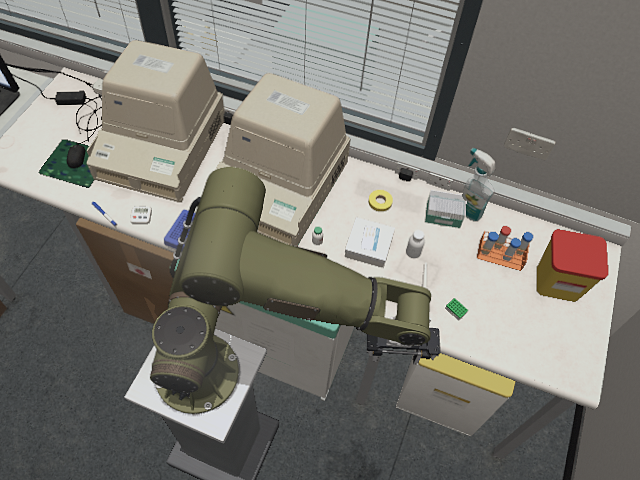

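The scene view shows lids red (315,284), yellow (336,253), green (360,228) and black (376,206), the cooler at (278,340) and the freezer box at (321,190). There are two green boxes: (360,228), in the row, and a smaller one at (393,156). The first fits the description because it is larger and stands in the row. I'll check this with a crop and by measuring.

```bash
cat >> h.py <<'E'
def fit(W,seed,zlo,zhi,rad):
    """min-area rectangle of top-surface points around a seed pixel"""
    s=W[seed[1]-2:seed[1]+3,seed[0]-2:seed[0]+3].reshape(-1,3); s=np.nanmedian(s,0)
    m=(W[...,2]>zlo)&(W[...,2]<zhi)&(np.hypot(W[...,0]-s[0],W[...,1]-s[1])<rad)
    n,l=cv2.connectedComponents(m.astype(np.uint8),connectivity=4)
    k=np.bincount(l[m]).argmax(); m=l==k
    p=W[m]; r=cv2.minAreaRect(p[:,:2].astype(np.float32))
    return np.round(s,1),len(p),np.round(np.nanmedian(p[:,2]),1),np.round(r[0],1),np.round(r[1],1),round(r[2],1)
E
python3 - <<'E'
from h import *
W=np.load('scene0.npy')
for n,s,a,b,r in[('red',(315,284),26,45,65),('yel',(336,253),26,45,65),('grn',(360,228),26,45,65),('blk',(376,206),26,45,65),('smallgrn',(393,156),10,45,65),('cooler',(278,340),20,40,105),('freezer',(321,190),45,62,110),('bottle',(332,150),20,140,50)]:
    print(n,*fit(W,s,a,b,r))
T=np.load('top0.npy')
for n,s,a,b,r in[('freezerT',(369,241),45,62,110),('bottleT',(317,236),30,90,40),('bottle2T',(416,240),30,140,50),('smallT',(456,309),10,45,60)]:
    print(n,*fit(T,s,a,b,r))
i=cv2.imread('pics/scene0.png')[130:310,230:430]
cv2.imwrite('pics/crop0.png',cv2.resize(i,None,fx=3.3,fy=3.3,interpolation=cv2.INTER_CUBIC))
E
```

```text
red [425.3  70.9  31.5] 547 31.7 [431.   62.9] [60.6 87.5] 84.9
yel [431.3 -63.   31.4] 445 31.1 [437.2 -74.7] [66.4 85.1] 83.1
grn [ 417.2 -198.    31.6] 376 31.0 [ 423.5 -207.8] [64.4 86.5] 82.6
blk [ 418.9 -320.2   31.3] 317 31.1 [ 422.3 -330.7] [66.5 84.9] 83.5
smallgrn [ 486.8 -640.7   19.4] 131 19.2 [ 490.1 -649.2] [64.9 47.9] 58.3
cooler [417.3 268.8  26.3] 2033 26.3 [421.3 260.8] [101.9 141.1] 89.2
freezer [ 594.7 -291.2   49.4] 996 49.3 [ 608.3 -318. ] [137.5 143.9] 4.4
bottle [ 636.4 -449.3   98.3] 378 69.3 [ 641.7 -455.6] [52.2 46.7] 56.2
freezerT [ 597.3 -323.9   51.8] 1358 52.7 [ 608.  -323.6] [140.8 134.3] 4.1
bottleT [ 550.1 -161.4   49.9] 122 53.3 [ 557.5 -158.9] [34.9 33.2] 23.4
bottle2T [ 629.3 -465.2   96.3] 319 81.4 [ 642.7 -467.2] [48.1 50.2] 23.5
smallT [ 483.9 -651.4   26.1] 256 22.9 [ 489.6 -652.1] [61.5 47.2] 66.7
```

View pics/crop0.png

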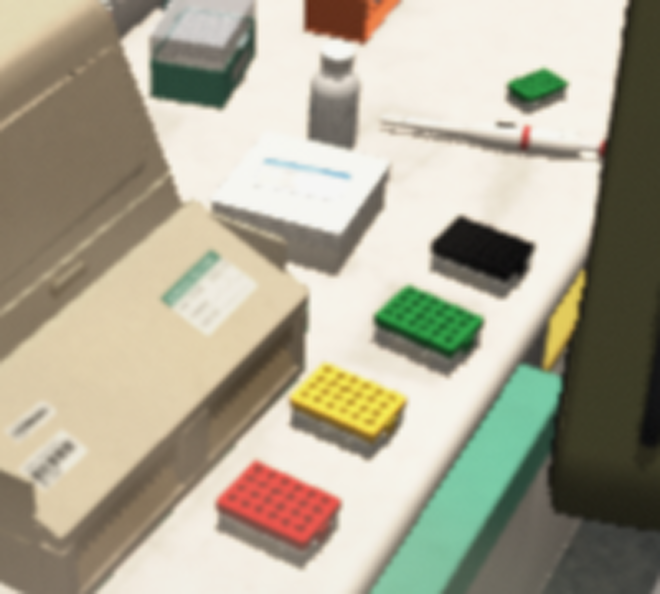

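The crop confirms it: the green box in the row matches its neighbours (about 86x60 mm), while the far one is smaller (about 62x47 mm) and 19 mm high. Next I'll refine the centres and yaws with colour masks and work out the moves.

```bash
cat >> h.py <<'E'
from scipy.optimize import minimize
def proj(c,P):
    Rm=rot(c['orientation']); q=(np.asarray(P,float)-c['eye'])
    K=np.array([[c['fx'],0,c['cx']],[0,c['fy'],c['cy']],[0,0,1]])
    rv,_=cv2.Rodrigues(Rm.T)
    return cv2.projectPoints(q.reshape(-1,1,3),rv,np.zeros(3),K,np.array(c['dist'],float))[0][:,0]
def planar(W,seed,z0,L,Wd,g,tol=4):
    """fit LxWd rectangle (x,y,yaw) to points within tol of top z: maximise inside-area agreement"""
    m=(abs(W[...,2]-z0)<tol)&(np.hypot(W[...,0]-g[0],W[...,1]-g[1])<.75*max(L,Wd))
    p=W[m][:,:2]
    def cost(s):
        d=p-s[:2]; c,n=np.cos(s[2]),np.sin(s[2])
        a=np.abs(np.c_[d@[c,n],d@[-n,c]])-[L/2,Wd/2]
        out=np.maximum(a,0).sum(1)
        return np.minimum(out,6).sum()+1e-3*len(p)*((s[:2]-p.mean(0))**2).sum()
    r=minimize(cost,[*p.mean(0),g[2]],method='Nelder-Mead',options=dict(initial_simplex=[[*p.mean(0),g[2]],[p[:,0].mean()+5,p[:,1].mean(),g[2]],[p[:,0].mean(),p[:,1].mean()+5,g[2]],[*p.mean(0),g[2]+.1]]))
    return len(p),np.round(p.mean(0),1),np.round(r.x,3),round(r.fun/len(p),2)
def to(x,y,z,yaw):
    """tool-frame shift in m and turn from the present pose, tool pointing down"""
    s=manip.read_state(); M=rot(s['eef_rot']); d=M.T@(np.array([x,y,z])-s['eef_pos'])/1000
    t=-(yaw-s['eef_rot'][2]); print('shift',np.round(d,4),'turn',round(t,4),'pos',np.round(s['eef_pos'],1),'rot',np.round(s['eef_rot'],3),'gap',round(s['finger_gap'],1),'F',np.round(s['wrist_force'],1),'ff',round(s['finger_force'],1),'t',s['clock'])
E
python3 - <<'E'
from h import *
W=np.load('scene0.npy');T=np.load('top0.npy')
for n,g in[('red',(431,63,-.09)),('yel',(437,-75,-.11)),('grn',(423,-208,-.11)),('blk',(422,-331,-.11))]: print(n,planar(W,0,31.5,84,58,g))
print('cooler',planar(W,0,26.3,144,104,(421,261,-.02)))
print('frz',planar(W,0,49.4,134,134,(608,-320,.07)),planar(T,0,52.5,134,134,(608,-320,.07)))
to(425,-209,120,-.115)
E
```

```text
red (501, array([430.5,  64.4]), array([ 4.31935e+02,  6.31040e+01, -1.03000e-01]), np.float64(0.04))
yel (423, array([439.6, -73.1]), array([ 4.37558e+02, -7.38400e+01, -1.09000e-01]), np.float64(0.37))
grn (344, array([ 422.5, -205.2]), array([ 4.22570e+02, -2.06491e+02, -1.67000e-01]), np.float64(0.07))
blk (284, array([ 422.5, -330.4]), array([ 4.22414e+02, -3.31557e+02, -7.60000e-02]), np.float64(0.08))
cooler (1924, array([419.9, 263.2]), array([ 4.19882e+02,  2.62766e+02, -2.50000e-02]), np.float64(0.07))
frz (968, array([ 606.2, -316. ]), array([ 6.07565e+02, -3.18265e+02,  8.10000e-02]), np.float64(0.08)) (944, array([ 608.1, -325.8]), array([ 6.07885e+02, -3.24250e+02,  7.80000e-02]), np.float64(0.02))
shift [ 0.336  -0.216   0.0852] turn 0.4398 pos [ 175.5 -521.   204.9] rot [-3.141 -0.     0.325] gap 93.5 F [ 0.2 -0.1 -0.3] ff 0.0 t 0.1
```

Request:
{"op": "arm_command", "data": {
  "plan": [
    [1,0.028,-0.018,0,0],
    [1,0.028,-0.018,0,0],
    [1,0.028,-0.018,0,0],
    [1,0.028,-0.018,0,0],
    [1,0.028,-0.018,0,0],
    [1,0.028,-0.018,0,0],
    [1,0.028,-0.018,0,0],
    [1,0.028,-0.018,0,0],
    [1,0.028,-0.018,0,0],
    [1,0.028,-0.018,0,0],
    [1,0.028,-0.018,0,0],
    [1,0.028,-0.018,0,0],
    [1,0,0,0.02,0.147],
    [1,0,0,0.02,0.147],
    [1,0,0,0.02,0.147],
    [1,0,0,0.02,0],
    [1,0,0,0,0]
  ],
  "newtons": 25
}}

```text
clock: 2.22
eef_pos: [424.3, -208.9, 124.3]
eef_rot: [-3.14, 0.003, -0.116]
wrist_force: [-0.1, 1.1, -0.4]
finger_gap: 93.8
finger_force: 0.0
```

```bash
python3 - <<'E'
from h import *
for n in('scene','top'):
    c=eyes.camera(n); cv2.imwrite(f'pics/{n}1.png',c['img']); np.save(f'{n}1.npy',cloud(c))
to(423,-208,120,-.12)
v=np.hstack([cv2.imread('pics/scene1.png')[130:430,200:500],cv2.imread('pics/top1.png')[130:430,180:480]]);cv2.imwrite('pics/v1.png',cv2.resize(v,(800,400)))
E
```

```text
shift [-0.0023 -0.0011  0.006 ] turn 0.004 pos [ 425.2 -209.4  126. ] rot [ 3.141 -0.    -0.116] gap 94.1 F [0.  0.7 0. ] ff 0.0 t 2.325
```

View pics/v1.png

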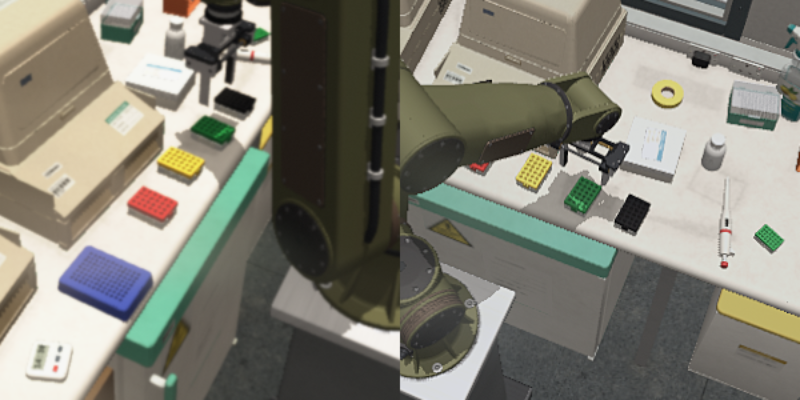

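The top view now shows yellow (280,259), green (317,276) and black (354,290), and the gripper is hovering over green. I'll fit from the top view too.

```bash
python3 - <<'E'
from h import *
T=np.load('top1.npy');W=np.load('scene1.npy')
for s in[(280,259),(317,276),(354,290)]: print(np.nanmedian(T[s[1]-2:s[1]+3,s[0]-2:s[0]+3].reshape(-1,3),0).round(1))
for n,s,g in[('yel',(280,259),(437,-75,-.11)),('grn',(317,276),(423,-208,-.11)),('blk',(354,290),(422,-331,-.11))]:
    print(n,planar(T,0,34.5,84,58,g),fit(T,s,29,45,65)[1:]); print('   scene',planar(W,0,31.5,84,58,g))
E
```

```text
[431.9 -81.8  35.5]
[ 419.3 -213.8   35.8]
[ 418.6 -338.    35.3]
yel (269, array([439.6, -78.4]), array([ 4.38219e+02, -7.83020e+01, -9.50000e-02]), np.float64(0.32)) (362, np.float64(35.2), array([437. , -78.8]), array([59., 86.]), 83.6)
   scene (433, array([440.1, -73.1]), array([ 4.37723e+02, -7.37650e+01, -1.02000e-01]), np.float64(0.36))
grn (284, array([ 421.8, -209.8]), array([ 4.23256e+02, -2.10359e+02, -1.43000e-01]), np.float64(0.05)) (405, np.float64(35.3), array([ 424. , -210.7]), array([59.7, 87.7]), 80.4)
   scene (356, array([ 421.8, -205.3]), array([ 4.22416e+02, -2.06164e+02, -1.46000e-01]), np.float64(0.06))
blk (298, array([ 423.3, -336.4]), array([ 4.24501e+02, -3.36196e+02, -1.08000e-01]), np.float64(0.02)) (424, np.float64(35.5), array([ 424.8, -336.6]), array([58.6, 87.2]), 85.2)
   scene (292, array([ 421.7, -330.4]), array([ 4.22636e+02, -3.31062e+02, -1.14000e-01]), np.float64(0.07))
```

Request:
{"op": "arm_command", "data": {
  "plan": [
    [1,-0.002,-0.001,0.03,0.025],
    [1,0,0,0.03,0],
    [1,0,0,0.03,0],
    [1,0,0,0.02,0],
    [1,0,0,0.01,0],
    [1,0,0,0,0],
    [-1,0,0,0,0],
    [-1,0,0,0,0],
    [-1,0,0,0,0],
    [-1,0,0,0,0],
    [-1,0,0,0,0],
    [-1,0,0,0,0],
    [-1,0,0,0,0]
  ],
  "newtons": 25
}}

```text
clock: 3.95
eef_pos: [423.3, -208.2, 5.7]
eef_rot: [3.141, -0.0, -0.141]
wrist_force: [-0.9, -1.5, 5.2]
finger_gap: 58.3
finger_force: 25.0
```

```bash
python3 - <<'E'
from h import *
W=cloud(eyes.camera('scene'));T=cloud(eyes.camera('top'))
g=(423,-208,-.14)
print(planar(W,0,31.5,84,58,g),planar(T,0,34.5,84,58,g))
to(423,-208,126,-.14)
E
```

```text
(264, array([ 413.6, -201.1]), array([ 4.20660e+02, -2.05099e+02, -1.64000e-01]), np.float64(0.67)) (209, array([ 410.9, -205.8]), array([ 4.15651e+02, -2.05051e+02, -4.00000e-03]), np.float64(0.23))
shift [-0.0003 -0.0002 -0.1203] turn -0.0012 pos [ 423.3 -208.2    5.7] rot [ 3.141 -0.    -0.141] gap 57.9 F [-1.2 -1.2  4.7] ff 25.0 t 4.05
```

Request:
{"op": "arm_command", "data": {
  "plan": [
    [-1,0,0,-0.01,0],
    [-1,0,0,-0.02,0],
    [-1,0,0,-0.03,-0.03],
    [-1,0,0,-0.03,-0.03],
    [-1,0,0,-0.02,-0.03],
    [-1,0,0,-0.01,-0.03],
    [-1,0,-0.015,0,0],
    [-1,-0.001,-0.03,0,0],
    [-1,-0.001,-0.04,0,0],
    [-1,-0.001,-0.045,0,0],
    [-1,-0.001,-0.045,0,0],
    [-1,-0.001,-0.045,0,0],
    [-1,-0.001,-0.045,0,0],
    [-1,-0.001,-0.045,0,0],
    [-1,-0.001,-0.045,0,0],
    [-1,-0.001,-0.045,0,0],
    [-1,-0.001,-0.038,0,0],
    [-1,-0.001,-0.02,0,0],
    [-1,-0.001,-0.01,0,0],
    [-1,0,0,0,0]
  ]
}}

```text
clock: 6.55
eef_pos: [420.4, 260.2, 124.9]
eef_rot: [3.141, 0.001, -0.021]
wrist_force: [1.0, -0.1, -1.4]
finger_gap: 57.7
finger_force: 25.0
```

```bash
python3 - <<'E'
from h import *
T=cloud(eyes.camera('top')); c=eyes.camera('scene');W=cloud(c); cv2.imwrite('pics/s2.png',c['img'])
print('coolerT',planar(T,0,28.5,144,104,(420,260,-.02)))
for n,g in[('yel',(437,-76,-.1)),('red',(431,61,-.1)),('blk',(423,-333,-.1))]: print(n,planar(T,0,34.5,84,58,g))
to(420.5,260,34,-.02)
E
```

```text
coolerT (338, array([427.9, 236.6]), array([ 4.26236e+02,  2.36355e+02, -3.47000e-01]), np.float64(0.13))
yel (274, array([440.7, -77.6]), array([ 4.38488e+02, -7.78690e+01, -1.58000e-01]), np.float64(0.43))
red (249, array([430.4,  58. ]), array([ 4.30739e+02,  5.85220e+01, -1.18000e-01]), np.float64(0.01))
blk (297, array([ 424.6, -336.4]), array([ 4.23974e+02, -3.36313e+02, -1.10000e-01]), np.float64(0.03))
shift [-0.0004 -0.0005  0.0912] turn -0.0017 pos [420.9 259.5 125.2] rot [ 3.141  0.    -0.022] gap 57.7 F [ 0.3 -0.1 -2.3] ff 25.0 t 6.65
```

View pics/s2.png

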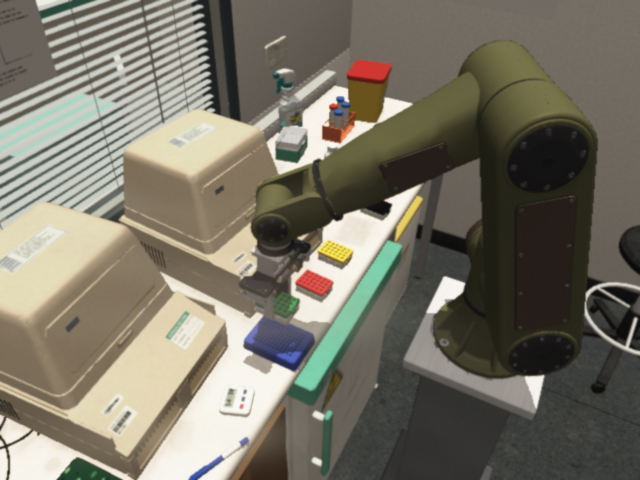

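Request:
{"op": "arm_command", "data": {
  "plan": [
    [-1,0,0,0.02,0],
    [-1,0,0,0.03,0],
    [-1,0,0,0.02,0],
    [-1,0,0,0.01,0],
    [-1,0,0,0.006,0],
    [-1,0,0,0.003,0],
    [-1,0,0,0.0015,0],
    [-1,0,0,0,0],
    [-1,0,0,0,0]
  ]
}}

```text
clock: 7.78
eef_pos: [421.2, 260.1, 35.2]
eef_rot: [-3.141, -0.0, -0.021]
wrist_force: [-0.8, 0.2, -1.4]
finger_gap: 57.6
finger_force: 25.0
```

Request:
{"op": "arm_command", "data": {
  "plan": [
    [-1,0,0,0.001,0],
    [-1,0,0,0.001,0],
    [-1,0,0,0,0]
  ]
}}

```text
clock: 8.15
eef_pos: [421.1, 260.1, 33.7]
eef_rot: [-3.142, -0.0, -0.021]
wrist_force: [-4.4, -2.4, 9.4]
finger_gap: 57.8
finger_force: 25.0
```

Request:
{"op": "arm_command", "data": {
  "plan": [
    [0,0,0,0,0],
    [1,0,0,0,0],
    [1,0,0,0,0],
    [1,0,0,0,0],
    [1,0,0,-0.02,0],
    [1,0,0,-0.04,0],
    [1,0,0,-0.03,0],
    [1,0.002,0.03,0,0],
    [1,0.003,0.04,0,0],
    [1,0.003,0.04,0,0.02],
    [1,0.003,0.04,0,0.02],
    [1,0.003,0.04,0,0.02],
    [1,0.003,0.04,0,0.02],
    [1,0.003,0.04,0,0],
    [1,0.003,0.035,0,0],
    [1,0,0.02,0,0],
    [1,0,0.01,0,0],
    [1,0,0,0,0]
  ]
}}

```text
clock: 10.4
eef_pos: [423.7, -75.5, 122.9]
eef_rot: [-3.142, 0.0, -0.102]
wrist_force: [0.4, -0.1, -1.0]
finger_gap: 94.1
finger_force: 0.0
```

```bash
python3 - <<'E'
from h import *
c=eyes.camera('scene');W=cloud(c);T=cloud(eyes.camera('top'));cv2.imwrite('pics/s3.png',cv2.resize(c['img'][260:390,220:380],(640,520)))
for X,o in((W,0),(T,3)):
  print('box',planar(X,0,59.5+o,84,58,(421,262,-.02)),'cooler',planar(X,0,26.3+o,144,104,(420,262,-.02)))
  print('red',planar(X,0,31.5+o,84,58,(431,61,-.1)),'yel',planar(X,0,31.5+o,84,58,(437,-76,-.1)),)
to(437.5,-76,6,-.1)
E
```

```text
box (705, array([420. , 264.3]), array([4.20266e+02, 2.63170e+02, 2.00000e-03]), np.float64(0.03)) cooler (1004, array([409.9, 275.5]), array([4.16371e+02, 2.67891e+02, 1.80000e-02]), np.float64(0.26))
red (504, array([430.8,  63.9]), array([ 4.31972e+02,  6.24280e+01, -6.70000e-02]), np.float64(0.04)) yel (428, array([439.8, -72.5]), array([ 4.37606e+02, -7.33480e+01, -7.80000e-02]), np.float64(0.35))
box (0, array([nan, nan]), array([  nan,   nan, -0.02]), np.float64(nan)) cooler (0, array([nan, nan]), array([  nan,   nan, -0.02]), np.float64(nan))
red (239, array([428.6,  56.1]), array([ 4.30927e+02,  5.85360e+01, -9.20000e-02]), np.float64(0.02)) yel (239, array([435.4, -76.9]), array([ 4.35185e+02, -7.85450e+01, -1.15000e-01]), np.float64(0.14))
shift [ 0.0137 -0.0003  0.1169] turn -0.0008 pos [423.8 -74.9 122.9] rot [-3.141  0.    -0.101] gap 93.6 F [0.1 0.3 0. ] ff 0.0 t 10.5h.py:40: RuntimeWarning: Mean of empty slice.
  r=minimize(cost,[*p.mean(0),g[2]],method='Nelder-Mead',options=dict(initial_simplex=[[*p.mean(0),g[2]],[p[:,0].mean()+5,p[:,1].mean(),g[2]],[p[:,0].mean(),p[:,1].mean()+5,g[2]],[*p.mean(0),g[2]+.1]]))
  ret = um.true_divide(
  ret = ret.dtype.type(ret / rcount)
h.py:39: RuntimeWarning: Mean of empty slice.
  return np.minimum(out,6).sum()+1e-3*len(p)*((s[:2]-p.mean(0))**2).sum()
h.py:41: RuntimeWarning: Mean of empty slice.
  return len(p),np.round(p.mean(0),1),np.round(r.x,3),round(r.fun/len(p),2)
```

View pics/s3.png

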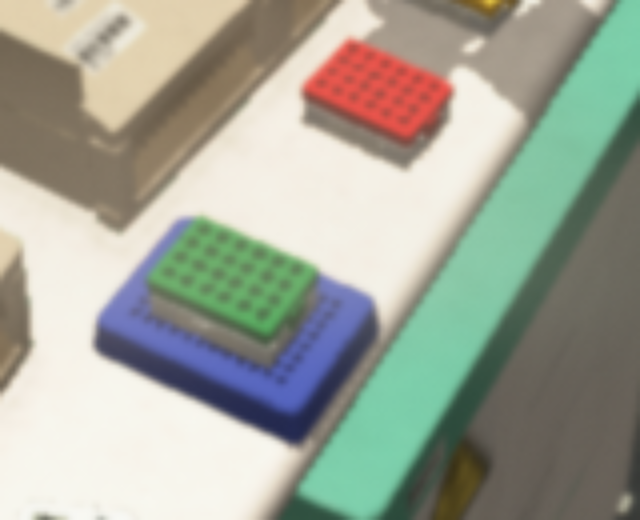

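Green sits centred on the cooler: in the scene camera it fits at (420.3, 263.2) and the cooler at (419.9, 262.8). Yellow is next.

Request:
{"op": "arm_command", "data": {
  "plan": [
    [1,0.013,0,0.02,0],
    [1,0,0,0.03,0],
    [1,0,0,0.03,0],
    [1,0,0,0.02,0],
    [1,0,0,0.012,0],
    [1,0,0,0.005,0],
    [1,0,0,0,0],
    [-1,0,0,0,0],
    [-1,0,0,0,0],
    [-1,0,0,0,0],
    [-1,0,0,0,0],
    [-1,0,0,0,0],
    [-1,0,0,0,0],
    [-1,0,0,0,0]
  ]
}}

```text
clock: 12.25
eef_pos: [436.7, -76.8, 6.0]
eef_rot: [3.142, -0.0, -0.101]
wrist_force: [-1.3, -0.3, 3.5]
finger_gap: 57.6
finger_force: 25.0
```

Request:
{"op": "arm_command", "data": {
  "plan": [
    [-1,0,0,-0.01,0],
    [-1,0,0,-0.02,0],
    [-1,0,0,-0.03,-0.02],
    [-1,0,0,-0.03,-0.02],
    [-1,0,0,-0.02,-0.02],
    [-1,0,0,-0.01,-0.02],
    [-1,-0.001,-0.02,0,0],
    [-1,-0.0025,-0.035,0,0],
    [-1,-0.0025,-0.04,0,0],
    [-1,-0.0025,-0.04,0,0],
    [-1,-0.0025,-0.04,0,0],
    [-1,-0.0025,-0.04,0,0],
    [-1,-0.0025,-0.04,0,0],
    [-1,-0.0025,-0.035,0,0],
    [-1,-0.0025,-0.025,0,0],
    [-1,-0.0025,-0.015,0,0],
    [-1,0,-0.007,0,0],
    [-1,0,0,0,0],
    [-1,0,0,0,0]
  ]
}}

```text
clock: 14.62
eef_pos: [420.5, 260.0, 125.9]
eef_rot: [3.141, 0.0, -0.022]
wrist_force: [-0.5, -0.0, -0.8]
finger_gap: 57.8
finger_force: 25.0
```

```bash
python3 - <<'E'
from h import *
to(420.3,260.1,69,-.021)
E
```

```text
shift [-0.0002 -0.0001  0.0569] turn -0.0009 pos [420.5 260.  125.9] rot [ 3.141  0.    -0.022] gap 57.8 F [-0.5 -0.  -0.8] ff 25.0 t 14.625
```

Contact is expected near z = 68, so I'll stop just above that.

Request:
{"op": "arm_command", "data": {
  "plan": [
    [-1,0,0,0.015,0],
    [-1,0,0,0.02,0],
    [-1,0,0,0.012,0],
    [-1,0,0,0.006,0],
    [-1,0,0,0.003,0],
    [-1,0,0,0.001,0],
    [-1,0,0,0,0]
  ]
}}

```text
clock: 15.5
eef_pos: [420.5, 260.7, 69.3]
eef_rot: [-3.141, -0.001, -0.021]
wrist_force: [0.3, -0.3, -1.5]
finger_gap: 57.9
finger_force: 25.0
```

Request:
{"op": "arm_command", "data": {
  "plan": [
    [-1,0,0,0.0008,0],
    [-1,0,0,0,0]
  ]
}}

```text
clock: 15.75
eef_pos: [420.3, 260.7, 68.2]
eef_rot: [-3.142, -0.0, -0.021]
wrist_force: [0.3, 0.8, -1.7]
finger_gap: 57.7
finger_force: 25.0
```

Request:
{"op": "arm_command", "data": {
  "plan": [
    [-1,0,0,0.0005,0],
    [-1,0,0,0,0]
  ]
}}

```text
clock: 16.0
eef_pos: [420.4, 260.7, 68.1]
eef_rot: [-3.141, -0.0, -0.021]
wrist_force: [-3.7, -1.9, 5.5]
finger_gap: 57.9
finger_force: 25.0
```

Request:
{"op": "arm_command", "data": {
  "plan": [
    [0,0,0,0,0],
    [1,0,0,0,0],
    [1,0,0,0,0],
    [1,0,0,0,0],
    [1,0,0,-0.02,0],
    [1,0,0,-0.03,0],
    [1,0,0,-0.02,0],
    [1,0.001,0.03,0,0],
    [1,0.001,0.045,0,0],
    [1,0.001,0.05,0,0],
    [1,0.001,0.05,0,0],
    [1,0.001,0.05,0,0],
    [1,0.001,0.05,0,0],
    [1,0.001,0.05,0,0],
    [1,0.001,0.05,0,0],
    [1,0.001,0.05,0,0],
    [1,0.001,0.05,0,0],
    [1,0.001,0.05,0,0],
    [1,0.001,0.045,0,0],
    [1,0.001,0.025,0,0]
  ]
}}

```text
clock: 18.5
eef_pos: [420.3, -336.4, 137.4]
eef_rot: [-3.142, 0.0, -0.023]
wrist_force: [0.3, 0.5, -0.2]
finger_gap: 93.9
finger_force: 0.0
```

Request:
{"op": "arm_command", "data": {
  "plan": [
    [1,0,0,0,0.03],
    [1,0,0,0,0.03],
    [1,0,0,0,0.03],
    [1,0,0,0,0]
  ]
}}

```text
clock: 19.0
eef_pos: [420.9, -333.9, 137.9]
eef_rot: [3.141, -0.0, -0.111]
wrist_force: [-0.8, 0.3, 0.3]
finger_gap: 94.2
finger_force: 0.0
```

```bash
python3 - <<'E'
from h import *
c=eyes.camera('scene');W=cloud(c);cv2.imwrite('pics/s4.png',cv2.resize(c['img'][240:390,200:380],(640,533)))
T=cloud(eyes.camera('top'))
print('box',planar(W,0,93.5,84,58,(421,262,-.02)))
print('boxT',planar(T,0,97,84,58,(421,258,-.02)))
print('red',planar(W,0,31.5,84,58,(431,61,-.1)),planar(T,0,34.5,84,58,(431,61,-.1)))
to(423.3,-333.8,6,-.11)
E
```

```text
box (736, array([420.6, 264.7]), array([ 4.21218e+02,  2.63702e+02, -1.20000e-02]), np.float64(0.03))
boxT (0, array([nan, nan]), array([  nan,   nan, -0.02]), np.float64(nan))
red (504, array([430.8,  64.2]), array([ 4.31857e+02,  6.27630e+01, -7.40000e-02]), np.float64(0.03)) (0, array([nan, nan]), array([ nan,  nan, -0.1]), np.float64(nan))
shift [ 0.0024 -0.0006  0.1318] turn -0.0004 pos [ 420.8 -334.1  137.8] rot [ 3.141 -0.    -0.11 ] gap 94.0 F [-0.   0.8 -0.4] ff 0.0 t 19.1h.py:40: RuntimeWarning: Mean of empty slice.
  r=minimize(cost,[*p.mean(0),g[2]],method='Nelder-Mead',options=dict(initial_simplex=[[*p.mean(0),g[2]],[p[:,0].mean()+5,p[:,1].mean(),g[2]],[p[:,0].mean(),p[:,1].mean()+5,g[2]],[*p.mean(0),g[2]+.1]]))
  ret = um.true_divide(
  ret = ret.dtype.type(ret / rcount)
h.py:39: RuntimeWarning: Mean of empty slice.
  return np.minimum(out,6).sum()+1e-3*len(p)*((s[:2]-p.mean(0))**2).sum()
h.py:41: RuntimeWarning: Mean of empty slice.
  return len(p),np.round(p.mean(0),1),np.round(r.x,3),round(r.fun/len(p),2)
```

View pics/s4.png

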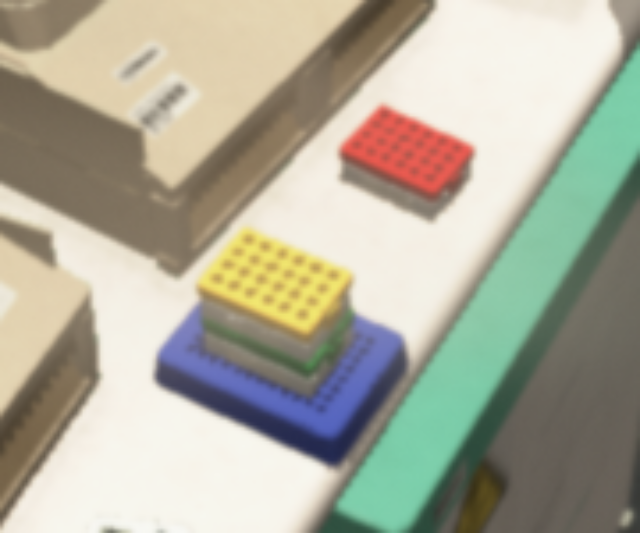

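Yellow sits square on green, within about 1 mm. Now black.

Request:
{"op": "arm_command", "data": {
  "plan": [
    [1,0.002,0,0.03,0],
    [1,0,0,0.035,0],
    [1,0,0,0.03,0],
    [1,0,0,0.02,0],
    [1,0,0,0.012,0],
    [1,0,0,0.005,0],
    [1,0,0,0,0],
    [-1,0,0,0,0],
    [-1,0,0,0,0],
    [-1,0,0,0,0],
    [-1,0,0,0,0],
    [-1,0,0,0,0],
    [-1,0,0,0,0],
    [-1,0,0,0,0]
  ]
}}

```text
clock: 20.85
eef_pos: [422.7, -334.8, 5.8]
eef_rot: [3.141, -0.0, -0.111]
wrist_force: [0.0, 0.4, 3.7]
finger_gap: 58.3
finger_force: 25.0
```

Request:
{"op": "arm_command", "data": {
  "plan": [
    [-1,0,0,-0.01,0],
    [-1,0,0,-0.02,0],
    [-1,0,0,-0.03,-0.047],
    [-1,0,0,-0.03,-0.047],
    [-1,0,0,-0.02,-0.047],
    [-1,0,0,-0.01,-0.048],
    [-1,0.01,0,0,0],
    [-1,0.025,0,0,0],
    [-1,0.035,0,0,0],
    [-1,0.035,0,0,0],
    [-1,0.035,0.001,0,0],
    [-1,0.025,0,0,0],
    [-1,0.013,0,0,0],
    [-1,0.006,0,0,0],
    [-1,0,0,0,0]
  ]
}}

```text
clock: 22.72
eef_pos: [606.3, -321.2, 125.1]
eef_rot: [-3.141, 0.001, 0.078]
wrist_force: [0.4, -0.0, -1.2]
finger_gap: 57.9
finger_force: 25.0
```

```bash
python3 - <<'E'
from h import *
to(607,-321.5,59,.078)
E
```

```text
shift [0.0007 0.0004 0.0661] turn -0.0005 pos [ 606.3 -321.2  125.1] rot [-3.141e+00  1.000e-03  7.800e-02] gap 57.9 F [ 0.4 -0.  -1.2] ff 25.0 t 22.725
```

Request:
{"op": "arm_command", "data": {
  "plan": [
    [-1,0.0005,0,0.015,0],
    [-1,0,0,0.025,0],
    [-1,0,0,0.015,0],
    [-1,0,0,0.007,0],
    [-1,0,0,0.003,0],
    [-1,0,0,0.001,0],
    [-1,0,0,0,0]
  ]
}}

```text
clock: 23.6
eef_pos: [606.9, -321.5, 60.2]
eef_rot: [3.141, -0.001, 0.078]
wrist_force: [0.1, -0.0, -2.1]
finger_gap: 57.8
finger_force: 25.0
```

Request:
{"op": "arm_command", "data": {
  "plan": [
    [-1,0,0,0.0008,0],
    [-1,0,0,0,0]
  ]
}}

```text
clock: 23.85
eef_pos: [606.7, -321.4, 59.0]
eef_rot: [3.141, -0.0, 0.078]
wrist_force: [-0.8, -0.8, -1.9]
finger_gap: 57.5
finger_force: 25.0
```

Request:
{"op": "arm_command", "data": {
  "plan": [
    [-1,0,0,0.0008,0],
    [-1,0,0,0,0]
  ]
}}

```text
clock: 24.1
eef_pos: [606.7, -321.4, 58.0]
eef_rot: [-3.142, -0.0, 0.078]
wrist_force: [0.6, 0.0, -1.7]
finger_gap: 57.9
finger_force: 25.0
```

Request:
{"op": "arm_command", "data": {
  "plan": [
    [-1,0,0,0.0005,0],
    [-1,0,0,0,0]
  ]
}}

```text
clock: 24.35
eef_pos: [606.7, -321.4, 58.0]
eef_rot: [3.141, -0.0, 0.078]
wrist_force: [-3.9, 2.0, 4.7]
finger_gap: 58.1
finger_force: 25.0
```

Request:
{"op": "arm_command", "data": {
  "plan": [
    [0,0,0,0,0],
    [1,0,0,0,0],
    [1,0,0,0,0],
    [1,0,0,0,0],
    [1,0,0,-0.02,0],
    [1,0,0,-0.04,0],
    [1,0,0,-0.03,0],
    [1,-0.015,-0.001,0,0],
    [1,-0.03,-0.002,0,0],
    [1,-0.035,-0.003,0,0],
    [1,-0.035,-0.003,0,0],
    [1,-0.035,-0.003,0,0],
    [1,-0.025,-0.002,0,0],
    [1,0,0,0,0.06],
    [1,0,0,0,0.06],
    [1,0,0,0,0.06],
    [1,0,0,0,0]
  ]
}}

```text
clock: 26.48
eef_pos: [431.4, -321.2, 148.8]
eef_rot: [3.141, -0.001, -0.102]
wrist_force: [0.6, 0.3, 0.1]
finger_gap: 93.9
finger_force: 0.0
```

```bash
python3 - <<'E'
from h import *
to(431,60.3,120,-.1)
E
```

```text
shift [-0.0392 -0.3796  0.0284] turn -0.0018 pos [ 431.4 -321.2  148.8] rot [ 3.141e+00 -1.000e-03 -1.020e-01] gap 93.9 F [0.6 0.3 0.1] ff 0.0 t 26.475
```

Request:
{"op": "arm_command", "data": {
  "plan": [
    [1,-0.002,-0.02,0,0],
    [1,-0.004,-0.04,0,0],
    [1,-0.005,-0.045,0,0],
    [1,-0.005,-0.045,0,0],
    [1,-0.005,-0.045,0,0],
    [1,-0.005,-0.045,0,0],
    [1,-0.005,-0.045,0,0],
    [1,-0.004,-0.04,0,0],
    [1,-0.003,-0.03,0.01,0],
    [1,-0.001,-0.015,0.02,0],
    [1,0,-0.01,0,0],
    [1,0,0,0,0]
  ]
}}

```text
clock: 27.98
eef_pos: [431.2, 61.5, 118.3]
eef_rot: [-3.141, -0.001, -0.101]
wrist_force: [-0.3, 0.6, 0.2]
finger_gap: 94.1
finger_force: 0.0
```

```bash
python3 - <<'E'
from h import *
to(431,60.3,6,-.1)
c=eyes.camera('top');T=cloud(c);W=cloud(eyes.camera('scene'))
cv2.imwrite('pics/t5.png',cv2.resize(c['img'][190:310,300:460],(800,600)))
print('blkT',planar(T,0,88,84,58,(607,-324,.08)),'frzT',planar(T,0,52.5,134,134,(607,-324,.08)))
print('blkS',planar(W,0,83.5,84,58,(607,-319,.08)))
E
```

```text
shift [-0.0002  0.0012  0.1123] turn -0.0008 pos [431.2  61.5 118.3] rot [-3.141e+00 -1.000e-03 -1.010e-01] gap 94.1 F [-0.3  0.6  0.2] ff 0.0 t 27.975
blkT (248, array([ 605.6, -323.5]), array([ 6.05852e+02, -3.23209e+02,  7.70000e-02]), np.float64(0.02)) frzT (611, array([ 597.9, -327. ]), array([ 6.06409e+02, -3.23989e+02,  7.40000e-02]), np.float64(0.11))
blkS (0, array([nan, nan]), array([ nan,  nan, 0.08]), np.float64(nan))h.py:40: RuntimeWarning: Mean of empty slice.
  r=minimize(cost,[*p.mean(0),g[2]],method='Nelder-Mead',options=dict(initial_simplex=[[*p.mean(0),g[2]],[p[:,0].mean()+5,p[:,1].mean(),g[2]],[p[:,0].mean(),p[:,1].mean()+5,g[2]],[*p.mean(0),g[2]+.1]]))
  ret = um.true_divide(
  ret = ret.dtype.type(ret / rcount)
h.py:39: RuntimeWarning: Mean of empty slice.
  return np.minimum(out,6).sum()+1e-3*len(p)*((s[:2]-p.mean(0))**2).sum()
h.py:41: RuntimeWarning: Mean of empty slice.
  return len(p),np.round(p.mean(0),1),np.round(r.x,3),round(r.fun/len(p),2)
```

View pics/t5.png

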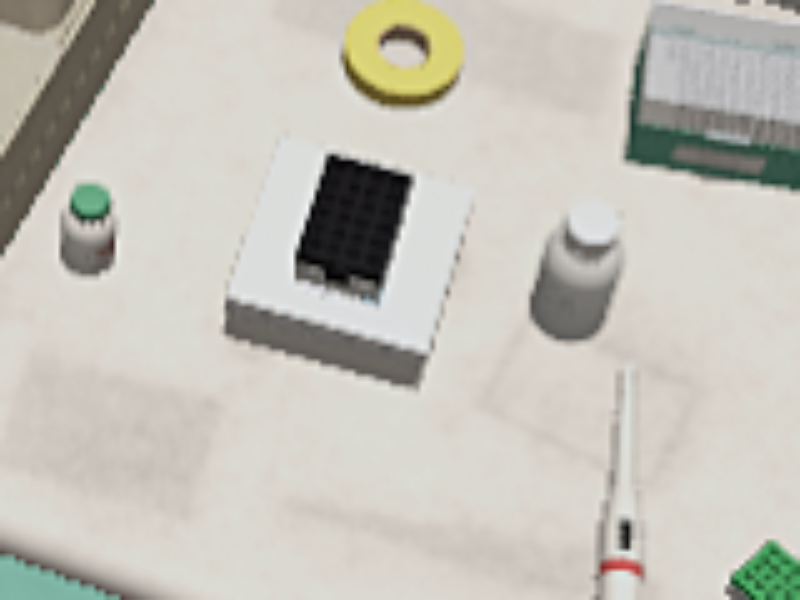

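Black is centred on the freezer box to within 2 mm. Now red.

Request:
{"op": "arm_command", "data": {
  "plan": [
    [1,0,0.001,0.03,0],
    [1,0,0,0.03,0],
    [1,0,0,0.025,0],
    [1,0,0,0.015,0],
    [1,0,0,0.008,0],
    [1,0,0,0.004,0],
    [1,0,0,0,0],
    [-1,0,0,0,0],
    [-1,0,0,0,0],
    [-1,0,0,0,0],
    [-1,0,0,0,0],
    [-1,0,0,0,0],
    [-1,0,0,0,0],
    [-1,0,0,0,0]
  ]
}}

```text
clock: 29.82
eef_pos: [431.1, 60.0, 5.6]
eef_rot: [-3.142, -0.0, -0.102]
wrist_force: [-0.6, -0.1, 3.1]
finger_gap: 57.8
finger_force: 24.9
```

Request:
{"op": "arm_command", "data": {
  "plan": [
    [-1,0,0,-0.01,0],
    [-1,0,0,-0.025,0],
    [-1,0,0,-0.04,0],
    [-1,0,0,-0.04,0],
    [-1,0,0,-0.03,0],
    [-1,0,0,-0.01,0],
    [-1,0.002,0.02,0,0],
    [-1,0.004,0.035,0,0],
    [-1,0.004,0.04,0,0],
    [-1,0.004,0.04,0,0],
    [-1,0.004,0.04,0,0],
    [-1,0.004,0.04,0,0],
    [-1,0.004,0.04,0,0],
    [-1,0.004,0.04,0,0],
    [-1,0.004,0.04,0,0],
    [-1,0.003,0.025,0,0],
    [-1,0.002,0.015,0,0],
    [-1,0,0.004,0,-0.06],
    [-1,0,0,0,-0.06],
    [-1,0,0,0,-0.06]
  ]
}}

```text
clock: 32.33
eef_pos: [431.1, -320.5, 160.0]
eef_rot: [-3.141, 0.001, 0.08]
wrist_force: [0.2, 0.3, -1.2]
finger_gap: 58.0
finger_force: 24.9
```

Request:
{"op": "arm_command", "data": {
  "plan": [
    [-1,0.01,0.001,0,0],
    [-1,0.025,0.002,0,0],
    [-1,0.035,0.003,0,0],
    [-1,0.035,0.003,0,0],
    [-1,0.035,0.003,0,0],
    [-1,0.02,0.001,0,0],
    [-1,0.01,0,0,0],
    [-1,0.004,0,0,0],
    [-1,0,0,0,0]
  ]
}}

```text
clock: 33.45
eef_pos: [605.4, -320.4, 160.5]
eef_rot: [-3.142, 0.0, 0.077]
wrist_force: [-0.3, -0.6, -1.3]
finger_gap: 57.6
finger_force: 24.9
```

```bash
python3 - <<'E'
from h import *
to(606.6,-321.4,93.5,.078)
E
```

```text
shift [0.0011 0.0011 0.067 ] turn -0.0006 pos [ 605.4 -320.4  160.5] rot [-3.142  0.     0.077] gap 57.6 F [-0.3 -0.6 -1.3] ff 24.9 t 33.45
```

Request:
{"op": "arm_command", "data": {
  "plan": [
    [-1,0.001,0.001,0.015,0],
    [-1,0,0,0.025,0],
    [-1,0,0,0.015,0],
    [-1,0,0,0.007,0],
    [-1,0,0,0.003,0],
    [-1,0,0,0.0015,0],
    [-1,0,0,0,0]
  ]
}}

```text
clock: 34.33
eef_pos: [606.9, -321.5, 94.5]
eef_rot: [3.141, -0.001, 0.078]
wrist_force: [0.2, 0.5, -0.9]
finger_gap: 57.9
finger_force: 24.9
```

Request:
{"op": "arm_command", "data": {
  "plan": [
    [-1,0,0,0.0008,0],
    [-1,0,0,0,0]
  ]
}}

```text
clock: 34.58
eef_pos: [606.7, -321.4, 93.4]
eef_rot: [3.141, -0.0, 0.078]
wrist_force: [-0.3, 0.2, -1.4]
finger_gap: 57.9
finger_force: 24.9
```

Request:
{"op": "arm_command", "data": {
  "plan": [
    [-1,0,0,0.0008,0],
    [-1,0,0,0,0]
  ]
}}

```text
clock: 34.83
eef_pos: [606.7, -321.4, 92.4]
eef_rot: [-3.142, 0.0, 0.078]
wrist_force: [-0.3, -0.2, -1.9]
finger_gap: 57.5
finger_force: 24.9
```

Request:
{"op": "arm_command", "data": {
  "plan": [
    [-1,0,0,0.0007,0],
    [-1,0,0,0,0]
  ]
}}

```text
clock: 35.08
eef_pos: [606.8, -321.4, 91.9]
eef_rot: [3.141, -0.0, 0.078]
wrist_force: [-0.5, 0.8, 1.6]
finger_gap: 57.9
finger_force: 24.9
```

Red is in contact. I'll release, lift and back away.

Request:
{"op": "arm_command", "data": {
  "plan": [
    [-1,0,0,0.0002,0],
    [0,0,0,0,0],
    [1,0,0,0,0],
    [1,0,0,0,0],
    [1,0,0,0,0],
    [1,0,0,-0.02,0],
    [1,0,0,-0.04,0],
    [1,0,0,-0.03,0],
    [1,-0.015,-0.001,0,0],
    [1,-0.03,-0.002,0,0],
    [1,-0.035,-0.003,0,0],
    [1,-0.035,-0.003,0,0],
    [1,-0.035,-0.003,0,0],
    [1,-0.025,-0.05,0,0],
    [1,0,-0.05,0,0],
    [1,0,-0.05,0,0],
    [1,0,-0.05,0,0],
    [1,0,-0.05,0,0],
    [1,0,-0.03,0,0],
    [1,0,0,0,0]
  ]
}}

```text
clock: 37.58
eef_pos: [409.8, -42.5, 183.0]
eef_rot: [3.141, -0.002, 0.08]
wrist_force: [0.3, 0.2, -0.9]
finger_gap: 93.9
finger_force: 0.0
```

```bash
python3 - <<'E' 2>/dev/null
from h import *
c=eyes.camera('top');T=cloud(c);s=eyes.camera('scene');W=cloud(s)
cv2.imwrite('pics/f.png',np.hstack([cv2.resize(c['img'][180:300,310:430],(400,400)),cv2.resize(s['img'][120:370,200:450],(400,400))]))
print('redT',planar(T,0,122,84,58,(607,-324,.08)),'redS',planar(W,0,117.5,84,58,(607,-319,.08)))
print('yelS',planar(W,0,93.5,84,58,(421,262,-.02)))
to(431,60,6,0)
E
```

```text
redT (253, array([ 606. , -323.2]), array([ 6.06301e+02, -3.22461e+02,  8.50000e-02]), np.float64(0.03)) redS (246, array([ 610.9, -313.7]), array([ 6.10657e+02, -3.15455e+02,  1.04000e-01]), np.float64(0.08))
yelS (734, array([420.2, 264.7]), array([ 4.21595e+02,  2.62992e+02, -1.50000e-02]), np.float64(0.03))
shift [ 0.0289 -0.1022  0.1765] turn 0.0784 pos [409.9 -44.1 182.5] rot [ 3.141e+00 -2.000e-03  7.800e-02] gap 94.1 F [ 0.1 -0.3 -0.7] ff 0.0 t 37.675
```

View pics/f.png

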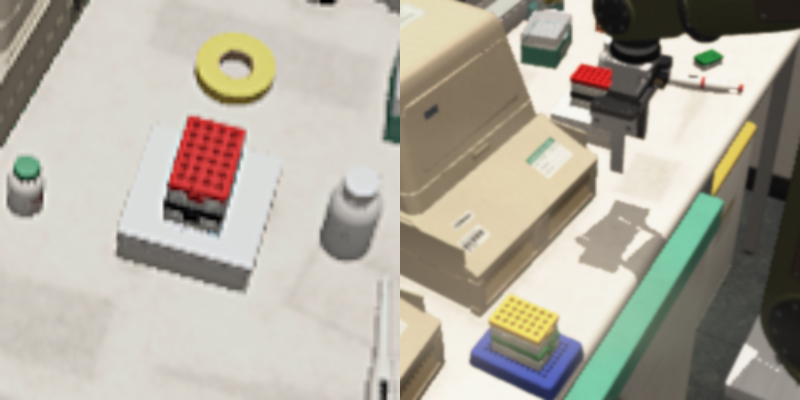

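Both stacks are square and centred: red over black in the left panel near (205,165), yellow over green in the right panel near (525,330). The bottles stand where they were, and the robot is clear of everything. I'm handing the job in.

```bash
python3 -c "
from cell import ticket
print(ticket.sign_off())"
```

```text
the job is handed in; nothing more can be done
None
```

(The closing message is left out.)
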